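Load a sample vial under the spring cover of a vial counter

ROBOT

A 7-joint arm with a two-finger parallel gripper is mounted at the origin on a cart in front of the work surface, level with it; the furniture and walls round the work are solid. World frame = base frame: x ahead of the robot, y to its left, z up, the work surface at z = 0. Lengths are in m, angles in rad, forces in N, time in s.
With the tool pointing down it reaches from about 0.425 to 0.875 m from the base axis. Payload 4.7 kg.
Tool frame: the origin (TCP) lies at the very end of the fingers, on their centre line; the grasp point (between the pads) lies 19 mm behind it; z points along the fingers, y is the line along which they close (so a half turn about z gives the same grasp; the last joint's range is limited). The gripper opens to 85 mm and grips with 20 to 120 N. Pads are 22 mm wide; open, the fingers measure 114 mm over their backs; the gripper's body (76 mm by 85 mm) begins 54 mm behind the grasp point. The pads swing forward as they close: fully open they stand 13 mm farther back than shut.
Start: joints at [1.138, 0.321, -0.07, 1.45, 0.023, 1.371, -0.057], TCP at [0.281, -0.586, 0.194] pointing down, gripper open.
Joint ranges: [-2.86, 2.86], [-0.3, 2.09], [-1.38, 1.24], [0.06, 2.45], [-1.56, 4.7], [0.09, 2.05], [-2.69, 2.69]. Speed limits (rad/s): [2.57, 2.57, 3.14, 3.14, 3.14, 3.14, 3.14].

INTERFACE

Orientations are given as a unit quaternion [w, x, y, z].
In Python, from workcell import r gives the robot as it stands.
- The arm moves only by the shell command python3 -m crank 'ROWS' [FORCE]. ROWS is JSON, one flat list of numbers, 7 for each row, row after row: the shift along the tool's x, y, z in cm, then the turn, a rotation vector about the tool's x, y, z in rad, then the finger opening in cm, from 0 to 8.54. In form: [tx, ty, tz, rx, ry, rz, fingers, tx, ty, tz, rx, ry, rz, fingers, ...]. A call has 1 to 5 rows; each row is the pose to reach, as a shift and turn from the pose commanded when the call began, along the tool's axes at that moment; what a row does not reach only later rows make up. A row lasts 1/10 s, in which the tool goes at most 50 mm and 8.59 degrees, less where a joint would pass 70% of its speed; a pose out of reach is approached as far as the arm can. A call with a gripper value outside its range is refused whole. The fingers move at their own pace and stop on an object; FORCE is the grip in N (left out, the last holds). Time passes only in rows, so rows that repeat a pose let the fingers close. It gives the time, the measured TCP pose, the force, the opening and the grip force at its end, in the units of the state.
- r.get_obs(): the state, without advancing time (a new reading comes with each control period).
- r.read_camera(name): name is "side" or "top"; returns the picture (480x640x3 uint8, red, green, blue); there is no depth.
- r.camera_params(name): a dict with "fx", "fy", "cx", "cy" (pixels), "pose" (4x4, takes a point from camera to world coordinates). Camera axes: x right, y down, z forward; pixel columns grow to the right and rows downward; lengths in m; the calibration is good to about 2 mm. A picture is of the moment at which its call begins. camera_params takes no time and is no camera call.
- r.close_job(): hands the job in; it is judged then, once.
The state is a dict: "clock": time; "joint_positions": joint angles; "joint_vel": joint speeds; "joint_torque": joint torques, N m; "eef_pos": TCP position; "ee_rot": TCP orientation; "wrist_force": force on the tool from outside, world axes, zero at the start; "wrist_torque": the same for the moment, N m; "gripper_width": finger opening in m; "gripper_force": force on a finger pad.
Only numpy, scipy, OpenCV 4.12 (cv2) and the standard library are available. Lean on these libraries where they do the work, as an engineer would, in place of code of your own. Each camera call takes 0.05 s, during which the arm holds its last target. There are 200 camera calls.

TASK

Load the sample vial that lies in the trough into the counting chamber: with one fingertip press the red bail of the spring-closed cover down and hold it so, and with the other fingertip push the vial gently by its blue cap along the trough until it is fully inside; then let go so that the cover shuts completely over it. Do not lift the vial, and leave the other things on the board where they are.

Things in the scene. Friction and masses are not known exactly. Their poses are not given: they have to be found in the camera images.
- vial_counter: Fixed bench instrument, base plate 236 x 86 x 8 mm (x -122 to +114, y -33 to +53): black trough in front, cover in the middle, grey finned detector head behind, 60 mm high. Origin on the board under the trough's centre line, at the mouth = front face of the closed cover. +x runs along the trough into the chamber, +y left, z up. Nothing higher than the trough stands right of it.
- mouth (a point): Centre of the chamber's mouth, on the axis of the lying vial, 27 mm above the board. The trough goes on inside to a hard stop at x = +52.5 mm. The cover's front apron is 3 mm thick (x = 0 to 3), so the 40 mm vial has room inside when its base end is at x = 43.5 to 52.5 mm.
- trough_entry (a point): Front end of the trough (x = -96 mm), 27 mm above the board. Trough: floor 18 mm above the board, open above and in front; between two low rails 16.8 mm apart, 4.5 mm over the floor (tops 22.5 mm above the board), 25 mm wide over all. A fingertip must pass above the rails.
- vial: White glass sample vial with blue screw cap, diameter 18, length 40 mm, about 14 g, lying in the trough, cap end to the robot. Origin: centre of its base end (goes in first), 27 mm above the board; own z runs along the axis to the cap, so the flat cap end is 40 mm from the origin, back along the trough. It slides easily, stays where it is left.
- cover (a joint): Sprung cover: 0 rad shut, grows as it swings up to the left, hard stop 1.15. Shut, its apron bars the mouth; pushing the vial at it does not open it. It clears the vial from 0.8 rad; from 1.0 a finger that keeps right of y = +2 mm can follow the vial 5 mm past the mouth. Open, its edge stands 63 mm above the board, between the fingers. Released, it shuts in half a second.
- shaft_mouth (a point): Point on the cover's hinge shaft (6 mm rod along the counter's x axis) at the mouth: y = +26 mm in the counter's frame, 30 mm above the board. Cover and bail turn together about it.
- bail_mid (a point): Middle (x = -44 mm) of the red bail, a 9 mm round bar along x from -95 to +7 mm, 24 mm from the shaft, fixed to the cover. Shut: y = +44 mm, axis 46 mm above the board. Pressed (2 to 6 N): y = +48 mm, axis 22 mm high at 1.07 rad, 20 at the stop; the tip on it is then 26 mm above the board, the height for the other tip behind the cap. A fingertip can slide along it.
- spare_vial: Another sample vial, pale cap, 16 x 45 mm, standing upright left of the work: a bystander. Origin under its centre.
- sample_cup: White sample cup with a yellow plug, 24 x 52 mm, standing at the left: a bystander. Origin under its centre.
- lens_tube: Black lens tube, 30 mm in diameter, 40 mm tall, standing at the right front: a bystander. Origin under its centre.

How it is judged:
By the outcome, as a careful person would: the job done as asked, in the order asked, and still so for the second after the job is handed in, with the robot touching nothing.
It also fails if it takes over 51 s, if anything falls off the work surface, if the arm or the gripper's body presses on something with over 40 N, if the wrist force passes 120 N, or if a joint passes its speed limit or range.

## Working session

There is one attempt and no reset: what is moved stays moved. The work goes in short steps, Python scripts to look and compute and a shell command to move; the robot and the scene stay as the last step left them, time stands still between calls to the robot, and variables do not carry over. Pictures are saved under pics/ and viewed, at most 10 in all, crops included, and the job is handed in when it is done.

```bash
mkdir -p pics; ls; python3 - <<'E'
from workcell import r
import cv2,numpy as np
np.set_printoptions(precision=4,suppress=True)
for n in("top","side"):
    im=r.read_camera(n); cv2.imwrite(f"pics/{n}0.png",im[...,::-1]); p=r.camera_params(n); print(n,p)
o=r.get_obs(); print(o)
E
```

```text
pics
top {'fx': 580.4855562380166, 'fy': 580.4855562380166, 'cx': 320.2507400348852, 'cy': 235.53239448799508, 'pose': array([[-0.0311, -0.9876,  0.1539,  0.2822],
       [-0.9995,  0.0312, -0.0022,  0.1065],
       [-0.0026, -0.1539, -0.9881,  1.2995],
       [ 0.    ,  0.    ,  0.    ,  1.    ]])}
side {'fx': 452.7383078615939, 'fy': 452.7383078615939, 'cx': 318.5728012364487, 'cy': 250.4959519363277, 'pose': array([[-0.5827,  0.5191, -0.6253,  0.9945],
       [ 0.8127,  0.3769, -0.4444,  0.4776],
       [ 0.005 , -0.7671, -0.6415,  0.5884],
       [ 0.    ,  0.    ,  0.    ,  1.    ]])}
{'clock': 0.1, 'joint_positions': array([ 1.1381,  0.3217, -0.0701,  1.4516,  0.0225,  1.3708, -0.0569]), 'joint_vel': array([ 0.0006, -0.0026, -0.    , -0.0035, -0.0007, -0.0003, -0.0006]), 'joint_torque': array([  0.0004, -49.4878,  -0.3838, -31.5208,   0.013 ,   0.0075,
        -0.    ]), 'eef_pos': array([ 0.2806, -0.5857,  0.1934]), 'ee_rot': array([-0.0008,  0.9751,  0.2216, -0.0002]), 'wrist_force': array([0.387 , 0.1719, 0.2252]), 'wrist_torque': array([ 0.0261, -0.0366,  0.003 ]), 'gripper_force': 0.0, 'gripper_width': 0.08526407278810931}
```

View pics/top0.png

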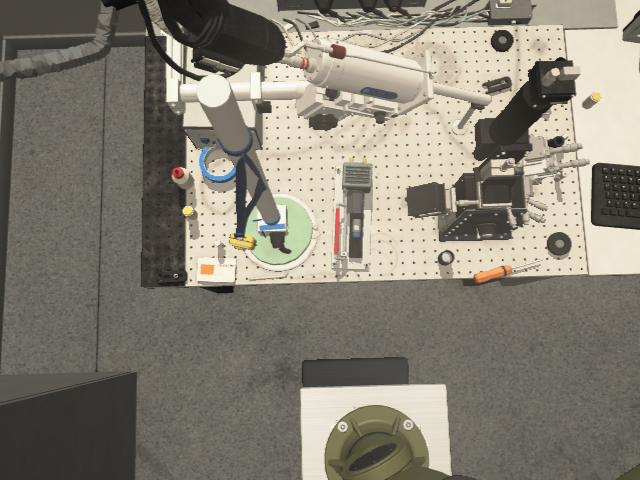

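View pics/side0.png

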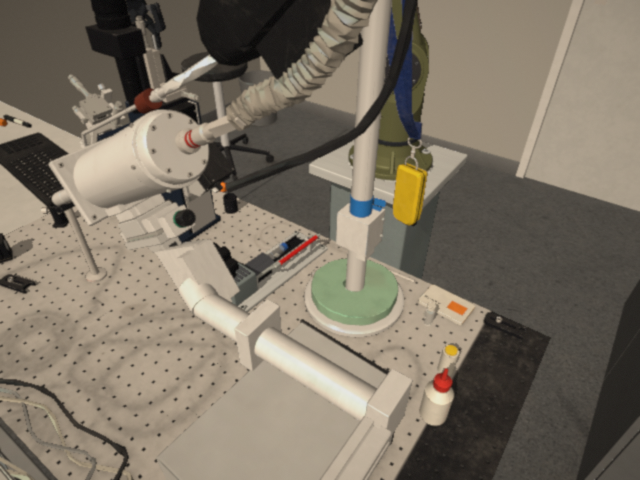

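The top view shows the counter at about (353,215), with the trough toward the robot, the red bail at (338,232), and a post on a green base at (280,230). The side view shows the red bail at (298,250) and the blue cap at about (283,246). I'll zoom in next.

```bash
cat > h.py <<'E'
import numpy as np,cv2
from workcell import r
np.set_printoptions(precision=4,suppress=True)
def plane(n,uv,z):
    p=r.camera_params(n);T=p["pose"];uv=np.atleast_2d(uv).astype(float)
    d=np.c_[(uv[:,0]-p["cx"])/p["fx"],(uv[:,1]-p["cy"])/p["fy"],np.ones(len(uv))]@T[:3,:3].T
    return T[:3,3]+d*((z-T[2,3])/d[:,2])[:,None]
def proj(n,P):
    p=r.camera_params(n);T=p["pose"];c=(np.atleast_2d(P)-T[:3,3])@T[:3,:3]
    return np.c_[c[:,0]/c[:,2]*p["fx"]+p["cx"],c[:,1]/c[:,2]*p["fy"]+p["cy"]]
def mask(n,im,col,roi):
    hsv=cv2.cvtColor(im,cv2.COLOR_RGB2HSV).astype(int);h,s,v=hsv[...,0],hsv[...,1],hsv[...,2]
    m=((h<8)|(h>172))&(s>140)&(v>90) if col=="red" else (h>100)&(h<125)&(s>100)&(v>50)
    k=np.zeros_like(m);x0,y0,x1,y1=roi;k[y0:y1,x0:x1]=1
    ys,xs=np.nonzero(m&k);return np.c_[xs,ys]
E
python3 - <<'E'
from h import *
T=cv2.imread("pics/top0.png");S=cv2.imread("pics/side0.png")
a=cv2.resize(T[150:280,310:400],None,fx=4.5,fy=4.5,interpolation=cv2.INTER_CUBIC)
b=cv2.resize(S[220:320,220:340],None,fx=3.3,fy=3.3,interpolation=cv2.INTER_CUBIC)
c=np.zeros((590,800,3),np.uint8);c[:a.shape[0],:a.shape[1]]=a;c[:b.shape[0],404:404+b.shape[1]]=b[:,:396]
cv2.imwrite("pics/zoom0.png",c)
for n,im,roi in(("top",T,(310,150,400,280)),("side",S,(240,220,340,300))):
    for col,z in(("red",.046),("blue",.03)):
        p=mask(n,im[...,::-1],col,roi)
        if len(p)<3: print(n,col,len(p));continue
        vx,vy,x,y=cv2.fitLine(p.astype(np.float32),cv2.DIST_L2,0,.01,.01).ravel()
        t=(p-[x,y])@[vx,vy];e=np.array([[x+vx*q,y+vy*q] for q in(t.min(),0,t.max())])
        print(n,col,len(p),p.min(0),p.max(0),e,plane(n,e,z))
E
```

```text
top red 137 [334 209] [338 253] [[335.3727 253.0598]
 [336.3212 231.2701]
 [337.2919 208.9692]] [[0.4378 0.072  0.046 ]
 [0.4858 0.0683 0.046 ]
 [0.5354 0.0644 0.046 ]]
top blue 9 [354 234] [358 235] [[353.9664 234.4056]
 [355.7778 234.5556]
 [358.0214 234.7412]] [[0.4801 0.029  0.03  ]
 [0.4797 0.025  0.03  ]
 [0.4791 0.02   0.03  ]]
side red 190 [279 235] [317 264] [[279.8696 262.4493]
 [297.7421 249.4211]
 [316.2303 235.944 ]] [[0.5343 0.0648 0.046 ]
 [0.4862 0.0685 0.046 ]
 [0.4327 0.0725 0.046 ]]
side blue 29 [282 243] [287 249] [[283.2154 242.8694]
 [284.8621 245.5862]
 [286.681  248.5873]] [[0.472  0.0211 0.03  ]
 [0.4766 0.029  0.03  ]
 [0.4817 0.0376 0.03  ]]
```

View pics/zoom0.png

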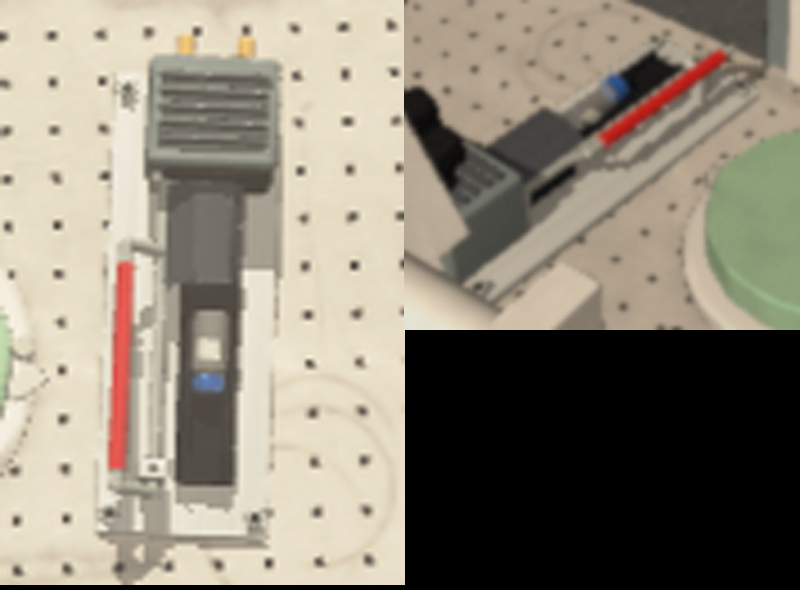

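The zoom shows the counter turned about -4° to the robot. The trough runs from the cover's front edge (zoom 205,283) to its end (207,485). The vial's blue cap is at (208,382) and the bail runs from (126,262) to (116,468).

```bash
cat >> h.py <<'E'
yaw=-.0765;O=np.array([.526,.0211,0])
U=np.array([[np.cos(yaw),-np.sin(yaw),0],[np.sin(yaw),np.cos(yaw),0],[0,0,1]])
toC=lambda P:(np.atleast_2d(P)-O)@U*1000
toW=lambda c:np.atleast_2d(c)/1000@U.T+O
E
python3 - <<'E'
from h import *
f=lambda zx,zy:(310+(zx+.5)/4.5-.5,150+(zy+.5)/4.5-.5)
for nm,zp,z in(("plate FL -122,53",(99,537),.008),("plate FR -122,-33",(266,545),.008),("trough end -96,12.5",(176,485),.02),("trough end R -96,-12.5",(235,486),.02),("bail front -95,44",(116,469),.046),("bail back 7,44",(126,262),.046),("cap top rear",(208,391),.033),("cap top front",(208,372),.036),("cap L",(194,382),.03),("cap R",(223,382),.03),("cover front",(208,284),.042)):
    print(nm,toC(plane("top",f(*zp),z)).round(1))
o=r.get_obs()
from scipy.spatial.transform import Rotation as R
w=o["ee_rot"];M=R.from_quat([w[1],w[2],w[3],w[0]]).as_matrix();print(M)
t=toW([-75,22.5,100]);print("target",t)
for W in([.44,-.45,.34],[.43,-.05,.34],t[0]):print((np.array(W)-o["eef_pos"])@M*100)
print("turn z",np.arctan2(M[1,0],M[0,0])-yaw)
E
```

```text
plate FL -122,53 [[-123.1   50.3    8. ]]
plate FR -122,-33 [[-123.3  -32.6    8. ]]
trough end -96,12.5 [[-96.8  13.6  20. ]]
trough end R -96,-12.5 [[-96.  -15.5  20. ]]
bail front -95,44 [[-93.5  43.9  46. ]]
bail back 7,44 [[ 8.7 43.3 46. ]]
cap top rear [[-51.3   0.2  33. ]]
cap top front [[-42.4   0.7  36. ]]
cap L [[-46.7   7.1  30. ]]
cap R [[-46.   -7.1  30. ]]
cover front [[ 0.3  2.6 42. ]]
[[ 0.9018  0.4321 -0.0008]
 [ 0.4321 -0.9018  0.0016]
 [-0.     -0.0017 -1.    ]]
target [[0.4529 0.0493 0.1   ]]
[ 20.2384  -5.3747 -14.6483]
[ 36.621  -41.8796 -14.5852]
[ 42.9801 -49.7985   9.4284]
turn z 0.5233329547192918
```

The frame fits within about 1–2 mm, and the cap end is near x = -52. I'll lift and travel over, closing the fingers to 4.35 cm.

```bash
python3 -m crank '[4,-1,-3,0,0,0,4.35, 8,-2,-6,0,0,0,4.35, 12,-3.2,-9,0,0,0,4.35, 16,-4.3,-12,0,0,0.1,4.35, 20.2,-5.4,-14.6,0,0,0.2,4.35]' 30
python3 - <<'E'
from h import *
from scipy.spatial.transform import Rotation as R
o=r.get_obs();w=o["ee_rot"];M=R.from_quat([w[1],w[2],w[3],w[0]]).as_matrix()
for W in([.43,-.05,.34],toW([-75,22.5,100])[0]):print((np.array(W)-o["eef_pos"])@M*100)
print("turn z",np.arctan2(M[1,0],M[0,0])-yaw)
E
```

```text
clock: 0.6
eef_pos: [0.4369, -0.4522, 0.339]
ee_rot: [0.0, 0.993, 0.121, -0.0]
wrist_force: [0.5, -1.1, 1.1]
gripper_width: 0.0434
gripper_force: 0.0
[  8.9615 -39.2113  -0.1201]
[ 13.5689 -48.3123  23.8745]
turn z 0.3183350522095484
```

```bash
python3 -m crank '[1,-4.5,0,0,0,0,4.35, 2,-9,0,0,0,0,4.35, 3,-13.5,0,0,0,0,4.35, 4,-18,0,0,0,0.1,4.35, 5,-22.5,0,0,0,0.2,4.35]'
python3 - <<'E'
from h import *
from scipy.spatial.transform import Rotation as R
o=r.get_obs();w=o["ee_rot"];M=R.from_quat([w[1],w[2],w[3],w[0]]).as_matrix()
for W in([.43,-.05,.34],toW([-75,22.5,100])[0]):print((np.array(W)-o["eef_pos"])@M*100)
print("turn z",np.arctan2(M[1,0],M[0,0])-yaw)
E
```

```text
clock: 1.1
eef_pos: [0.4293, -0.2207, 0.3373]
ee_rot: [-0.0, 1.0, 0.021, -0.0]
wrist_force: [1.1, 0.4, 0.1]
gripper_width: 0.0436
gripper_force: 0.0
[  0.7978 -17.0508  -0.2708]
[  3.5277 -26.8696  23.728 ]
turn z 0.11928722540889561
```

```bash
python3 -m crank '[0.5,-4.5,0,0,0,0,4.35, 1,-9,0,0,0,0,4.35, 1.7,-13.5,0,0,0,0.05,4.35, 2.5,-18,0,0,0,0.12,4.35, 3,-22.5,1.5,0,0,0.12,4.35]'
python3 -m crank '[0,-4.5,2,0,0,0,4.35, 0,-4.5,6,0,0,0,4.35, 0,-4.5,10,0,0,0,4.35, 0,-4.5,14,0,0,0,4.35, 0,-4.5,18,0,0,0,4.35]'
cat > st.py <<'E'
from h import *
from scipy.spatial.transform import Rotation as R
o=r.get_obs();w=o["ee_rot"];M=R.from_quat([w[1],w[2],w[3],w[0]]).as_matrix()
print("TCP in counter",toC(o["eef_pos"]).round(1),"yaw err",np.arctan2(M[1,0],M[0,0])-yaw,"tilt",M[:,2],"F",o["wrist_force"]@U,"w",o["gripper_width"],"t",o["clock"])
E
python3 st.py
```

```text
clock: 1.6
eef_pos: [0.4501, 0.0054, 0.3239]
ee_rot: [0.0, 0.999, -0.037, 0.002]
wrist_force: [0.8, -0.2, 0.1]
gripper_width: 0.0434
gripper_force: 0.0
clock: 2.1
eef_pos: [0.4521, 0.0483, 0.141]
ee_rot: [0.0, 0.999, -0.036, 0.0]
wrist_force: [0.1, -0.3, -1.2]
gripper_width: 0.0433
gripper_force: 0.0
TCP in counter [[-75.8  21.5 141. ]] yaw err 0.0036020341990848914 tilt [ 0.0001 -0.0006 -1.    ] F [ 0.1667 -0.2776 -1.2077] w 0.04325183412005596 t 2.1
```

```bash
python3 -m crank '[0,-0.1,3,0,0,0,4.35, 0,-0.1,6,0,0,0,4.35, 0,-0.1,7,0,0,0,4.35, 0,-0.1,7,0,0,0,4.35]'
python3 st.py
python3 - <<'E'
from h import *
T=r.read_camera("top")[...,::-1];S=r.read_camera("side")[...,::-1]
a=cv2.resize(T[150:280,310:400],None,fx=4.5,fy=4.5,interpolation=cv2.INTER_CUBIC)
b=cv2.resize(S[170:290,240:339],None,fx=4,fy=4,interpolation=cv2.INTER_CUBIC)
c=np.zeros((590,801,3),np.uint8);c[:a.shape[0],:a.shape[1]]=a;c[:b.shape[0],405:405+b.shape[1]]=b
cv2.imwrite("pics/zoom1.png",c[:,:800])
E
```

```text
clock: 2.5
eef_pos: [0.4513, 0.0493, 0.0715]
ee_rot: [-0.0, 0.999, -0.037, -0.002]
wrist_force: [0.8, 1.0, -0.5]
gripper_width: 0.0432
gripper_force: 0.0
TCP in counter [[-76.6  22.4  71.5]] yaw err 0.0034681016791189984 tilt [-0.0032  0.0004 -1.    ] F [ 0.7045  1.0395 -0.4782] w 0.04324811958834552 t 2.5
```

View pics/zoom1.png

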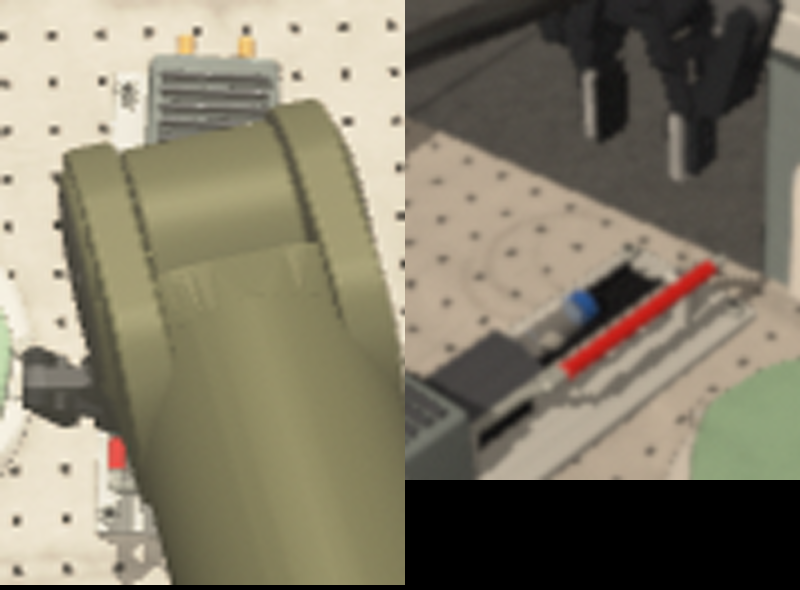

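The side crop shows both fingertips hanging clear above the work, at about (603,140) and (690,182), with the bail below them. I'll check tip height and thickness against the calibration.

```bash
python3 - <<'E'
from h import *
for y in(-14,-7,.8,44.2,51,59):
  for x in(-87.6,-65.6):
    for z in(71.5,78):
      p=proj("side",toW([x,y,z]))[0];print(x,y,z,((p-[240,170])*4+[405,0]).round(0))
E
```

```text
-87.6 -14 71.5 [607. 184.]
-87.6 -14 78 [606. 173.]
-65.6 -14 71.5 [576. 205.]
-65.6 -14 78 [575. 194.]
-87.6 -7 71.5 [617. 190.]
-87.6 -7 78 [617. 179.]
-65.6 -7 71.5 [587. 210.]
-65.6 -7 78 [586. 199.]
-87.6 0.8 71.5 [629. 196.]
-87.6 0.8 78 [629. 185.]
-65.6 0.8 71.5 [598. 216.]
-65.6 0.8 78 [598. 205.]
-87.6 44.2 71.5 [697. 231.]
-87.6 44.2 78 [697. 220.]
-65.6 44.2 71.5 [667. 252.]
-65.6 44.2 78 [666. 241.]
-87.6 51 71.5 [708. 236.]
-87.6 51 78 [708. 225.]
-65.6 51 71.5 [678. 258.]
-65.6 51 78 [678. 247.]
-87.6 59 71.5 [721. 243.]
-87.6 59 78 [721. 232.]
-65.6 59 71.5 [691. 265.]
-65.6 59 78 [691. 254.]
```

```bash
python3 -m crank '[0,0,0,0,0,0,4.35, 0,0,0,0,0,0,4.35]'; python3 st.py
python3 - <<'E'
from h import *
S=r.read_camera("side")[...,::-1]
b=cv2.resize(S[150:290,240:350],None,fx=4,fy=4,interpolation=cv2.INTER_CUBIC)
b=(255*(b/255.)**.5).astype(np.uint8)
for y in(.8,44.2):
  for z in(71.5,110):
    for x in(-87.6,-65.6):
      p=((proj("side",toW([x,y,z]))[0]-[240,150])*4).astype(int);cv2.circle(b,tuple(map(int,p)),3,(0,255,0) if z<80 else (255,0,255),-1)
cv2.imwrite("pics/zoom2.png",b)
E
```

```text
clock: 2.8
eef_pos: [0.4537, 0.0493, 0.074]
ee_rot: [0.0, 0.999, -0.037, 0.001]
wrist_force: [0.1, 0.6, 0.7]
gripper_width: 0.0433
gripper_force: 0.0
TCP in counter [[-74.2  22.6  74. ]] yaw err 0.003138377162257913 tilt [ 0.0025 -0.0005 -1.    ] F [0.0684 0.5958 0.6963] w 0.043332063624424405 t 2.8
```

View pics/zoom2.png

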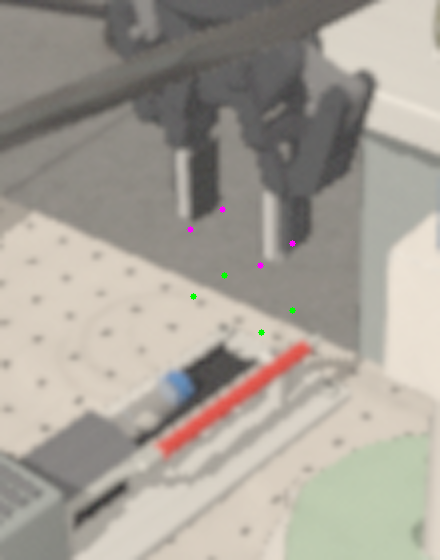

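The tips appear at about (190,218) and (275,258), higher than the TCP reading predicts (green dots, z = 74 mm). I'll triangulate the left knuckle from both views to see why.

```bash
python3 - <<'E'
from h import *
def ray(n,uv):
    a=plane(n,uv,0.)[0];c=r.camera_params(n)["pose"][:3,3];return c,(a-c)/np.linalg.norm(a-c)
def tri(a,b):
    (c1,d1),(c2,d2)=ray("top",a),ray("side",b)
    s=np.linalg.lstsq(np.c_[d1,-d2],c2-c1,rcond=None)[0];p,q=c1+d1*s[0],c2+d2*s[1];return (p+q)/2,np.linalg.norm(p-q)
for a in((315.5,231),(315.5,236),(316,240)):
  for b in((333,170),(331,175),(320,198)):
    P,g=tri(a,b);print(a,b,toC(P).round(0),round(g*1000,1))
print(toC(plane("side",[(190/4+240,218/4+150)],.074)),toC(plane("side",[(190/4+240,218/4+150)],.116)))
E
```

```text
(315.5, 231) (333, 170) [[-76.  90. 218.]] 10.0
(315.5, 231) (331, 175) [[-74.  90. 210.]] 7.8
(315.5, 231) (320, 198) [[-63.  85. 167.]] 6.1
(315.5, 236) (333, 170) [[-84.  88. 214.]] 4.9
(315.5, 236) (331, 175) [[-81.  87. 205.]] 2.6
(315.5, 236) (320, 198) [[-71.  82. 162.]] 11.7
(316, 240) (333, 170) [[-90.  85. 210.]] 1.6
(316, 240) (331, 175) [[-88.  85. 201.]] 0.8
(316, 240) (320, 198) [[-77.  79. 158.]] 15.4
[[-110.5585  -43.2778   74.    ]] [[-66.2432   0.3394 116.    ]]
```

```bash
python3 -m crank '[0,0,0.6,0,0,0,4.35, 0,0,1.2,0,0,0,4.35, 0,0,1.8,0,0,0,4.35, 0,0,1.8,0,0,0,4.35]'; python3 st.py
python3 - <<'E'
from h import *
S=r.read_camera("side")[...,::-1]
b=cv2.resize(S[150:290,240:350],None,fx=4,fy=4,interpolation=cv2.INTER_CUBIC)
b=(255*(b/255.)**.5).astype(np.uint8)
cv2.imwrite("pics/zoom3.png",b)
E
```

```text
clock: 3.25
eef_pos: [0.4515, 0.0493, 0.0534]
ee_rot: [-0.0, 0.999, -0.037, -0.001]
wrist_force: [-0.1, -0.2, -0.1]
gripper_width: 0.043
gripper_force: 0.0
TCP in counter [[-76.4  22.4  53.4]] yaw err 0.003436340796086901 tilt [-0.0024  0.0002 -1.    ] F [-0.0797 -0.2441 -0.0636] w 0.043043622468148295 t 3.25
```

View pics/zoom3.png

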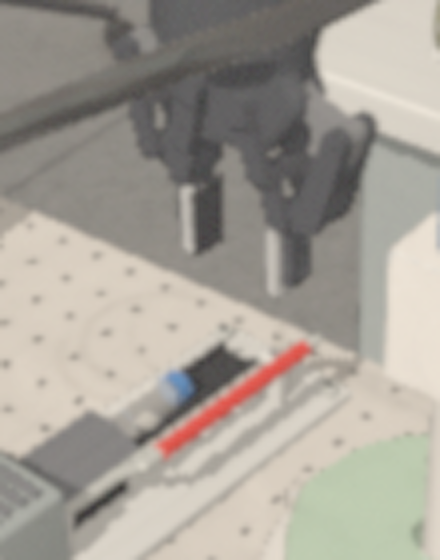

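The tips dropped 35 px for 20 mm, so the scale agrees, but they are still about 40 mm above the bail. The reported TCP height and the visible tip differ, so I'll go down step by step and watch the force.

```bash
python3 -m crank '[0.1,0,0.3,0,0,0,4.35, 0.1,0,0.6,0,0,0,4.35, 0.1,0,0.6,0,0,0,4.35]'; python3 -m crank '[0,0,0.3,0,0,0,4.35, 0,0,0.6,0,0,0,4.35, 0,0,0.6,0,0,0,4.35]'; python3 st.py
python3 - <<'E'
from h import *
S=r.read_camera("side")[...,::-1]
cv2.imwrite("pics/s4.png",S)
p=mask("side",S[...,::-1],"red",(240,220,340,300));print(len(p),p.min(0),p.max(0))
E
```

```text
clock: 3.6
eef_pos: [0.4533, 0.0492, 0.0483]
ee_rot: [-0.0, 0.999, -0.037, -0.0]
wrist_force: [-0.4, -0.7, -0.1]
gripper_width: 0.0439
gripper_force: 0.0
clock: 3.9
eef_pos: [0.4532, 0.0492, 0.0422]
ee_rot: [0.0, 0.999, -0.037, -0.0]
wrist_force: [-0.6, -0.5, -0.4]
gripper_width: 0.0435
gripper_force: 0.0
TCP in counter [[-74.7  22.4  42.2]] yaw err 0.00333998213073676 tilt [-0.0009 -0.     -1.    ] F [-0.5474 -0.5764 -0.3933] w 0.04349166616239003 t 3.9
189 [279 235] [317 264]
```

```bash
python3 -m crank '[0,0,0.6,0,0,0,4.35, 0,0,1.2,0,0,0,4.35, 0,0,1.2,0,0,0,4.35]'; python3 -m crank '[0,0,0.4,0,0,0,4.35, 0,0,0.8,0,0,0,4.35, 0,0,0.8,0,0,0,4.35]'; python3 st.py
python3 - <<'E'
from h import *
S=r.read_camera("side")[...,::-1]
p=mask("side",S[...,::-1],"red",(240,220,340,300));print(len(p),p.min(0),p.max(0))
b=cv2.resize(S[180:280,250:350],None,fx=5.5,fy=5.5,interpolation=cv2.INTER_CUBIC)
b=(255*(b/255.)**.6).astype(np.uint8)
cv2.imwrite("pics/zoom5.png",b)
E
```

```text
clock: 4.25
eef_pos: [0.4527, 0.0492, 0.0296]
ee_rot: [0.0, 0.999, -0.037, -0.001]
wrist_force: [-0.4, 0.6, -0.6]
gripper_width: 0.0437
gripper_force: 0.0
clock: 4.55
eef_pos: [0.4531, 0.0492, 0.0221]
ee_rot: [0.0, 0.999, -0.037, -0.001]
wrist_force: [0.1, 0.0, 0.7]
gripper_width: 0.0437
gripper_force: 0.0
TCP in counter [[-74.8  22.5  22.1]] yaw err 0.0034127006852599645 tilt [-0.0011  0.     -1.    ] F [0.1365 0.0245 0.6838] w 0.04372847679183068 t 4.55
189 [279 236] [317 264]
```

View pics/zoom5.png

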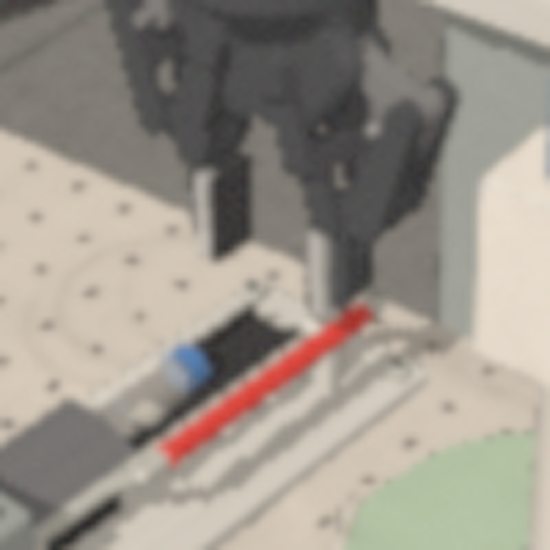

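The right tip is at (215,258) and the left tip at (320,312), just above the front part of the bail. I'll keep descending until they touch.

```bash
python3 -m crank '[0,0,0.4,0,0,0,4.35, 0,0,0.8,0,0,0,4.35, 0,0,0.8,0,0,0,4.35]'; python3 st.py;  python3 -m crank '[0,0,0.2,0,0,0,4.35, 0,0,0.4,0,0,0,4.35, 0,0,0.4,0,0,0,4.35]'; python3 st.py; python3 -m crank '[0,0,0.2,0,0,0,4.35, 0,0,0.4,0,0,0,4.35, 0,0,0.4,0,0,0,4.35]'; python3 st.py
```

```text
clock: 4.9
eef_pos: [0.4531, 0.0492, 0.0141]
ee_rot: [0.0, 0.999, -0.037, -0.001]
wrist_force: [-0.6, -0.1, -0.1]
gripper_width: 0.0434
gripper_force: 0.0
TCP in counter [[-74.9  22.4  14.1]] yaw err 0.003356966899266914 tilt [-0.0011  0.     -1.    ] F [-0.5796 -0.1717 -0.1356] w 0.043361348733339015 t 4.9
clock: 5.2
eef_pos: [0.4539, 0.0499, 0.0109]
ee_rot: [-0.0, 0.999, -0.036, 0.0]
wrist_force: [-0.3, 1.2, 4.0]
gripper_width: 0.0435
gripper_force: 1.8
TCP in counter [[-74.1  23.2  10.9]] yaw err 0.0036788200759821643 tilt [ 0.0004  0.0005 -1.    ] F [-0.4038  1.1997  4.0065] w 0.04351826828419977 t 5.2
clock: 5.5
eef_pos: [0.4541, 0.0524, 0.0075]
ee_rot: [-0.002, 0.999, -0.036, 0.0]
wrist_force: [-2.6, 6.0, 7.3]
gripper_width: 0.0432
gripper_force: 4.0
TCP in counter [[-74.1  25.7   7.5]] yaw err 0.004814215365761307 tilt [ 0.0011  0.0034 -1.    ] F [-3.0005  5.7685  7.2784] w 0.043211138419536374 t 5.5
```

Contact came at TCP z ≈ 12 mm, so the real tip is about 39 mm above the reported TCP. The side force shows the finger too far left on the bail. I'll back off, shift right and narrow the fingers slightly.

```bash
python3 -m crank '[0,0,-0.8,0,0,0,4.35, 0,0.4,-1.2,0,0,0,4.0, 0,0.4,-1.2,0,0,0,4.0, 0,0.4,-1.2,0,0,0,4.0]'; python3 st.py
python3 - <<'E'
from h import *
S=r.read_camera("side")[...,::-1]
b=cv2.resize(S[200:280,260:340],None,fx=7,fy=7,interpolation=cv2.INTER_CUBIC)
b=(255*(b/255.)**.6).astype(np.uint8)
cv2.imwrite("pics/zoom6.png",b)
p=mask("side",S[...,::-1],"red",(240,220,340,300));print(len(p),p.min(0),p.max(0))
z=60
for P in([-64,-1,z],[-64,-10,z],[-64,39,z],[-64,48,z]):print(P,((proj("side",toW(P))[0]-[260,200])*7).round(0))
E
```

```text
clock: 5.9
eef_pos: [0.4533, 0.0444, 0.0187]
ee_rot: [0.0, 0.999, -0.037, 0.0]
wrist_force: [-0.3, -0.8, -0.2]
gripper_width: 0.0399
gripper_force: 0.0
TCP in counter [[-74.3  17.7  18.7]] yaw err 0.002068785085019356 tilt [ 0.     -0.0007 -1.    ] F [-0.2878 -0.8214 -0.2163] w 0.039876049172200605 t 5.9
187 [279 236] [317 264]
[-64, -1, 60] [191. 202.]
[-64, -10, 60] [168. 190.]
[-64, 39, 60] [300. 261.]
[-64, 48, 60] [325. 274.]
```

View pics/zoom6.png

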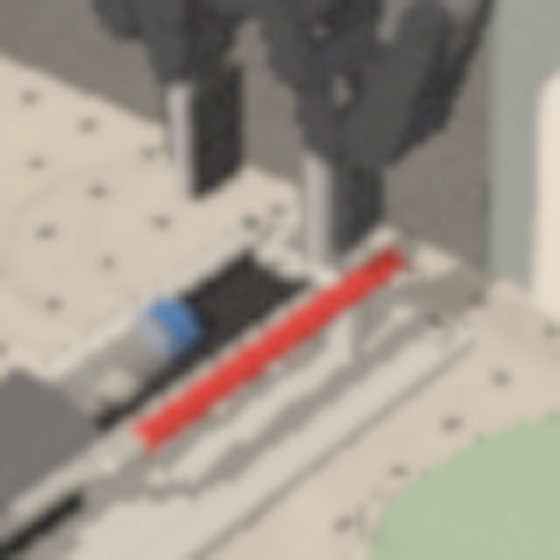

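The left tip's front edge is at (308–332,262), over the bail, and the right tip is at (175–193,197), over the trough behind the blue cap at (175,325). Now I'll press while following the bail outward a little.

```bash
python3 -m crank '[0,0,0.5,0,0,0,4.0, 0,0,0.8,0,0,0,4.0, 0,-0.1,1.1,0,0,0,4.0, 0,-0.2,1.4,0,0,0,4.0, 0,-0.25,1.7,0,0,0,4.0]'; python3 st.py
python3 - <<'E'
from h import *
S=r.read_camera("side")[...,::-1];cv2.imwrite("pics/s7.png",S)
p=mask("side",S[...,::-1],"red",(240,220,340,300));print(len(p),p.min(0),p.max(0),p.mean(0))
for a in(0,.3,.6,.8,1.,1.07,1.15):
  t=np.arctan2(16,18)-a;q=[7,26+24*np.cos(t),30+24*np.sin(t)];print(a,np.round(q,0),proj("side",toW(q)),proj("side",toW([-95]+q[1:])))
E
```

```text
clock: 6.45
eef_pos: [0.4544, 0.0503, 0.0022]
ee_rot: [-0.001, 0.999, -0.036, 0.001]
wrist_force: [-0.8, 4.7, 7.0]
gripper_width: 0.0401
gripper_force: 2.9
TCP in counter [[-73.6  23.7   2.2]] yaw err 0.0046361704306006335 tilt [ 0.0016  0.0027 -1.    ] F [-1.145   4.5976  6.9548] w 0.04007258444919004 t 6.45
169 [281 240] [319 268] [299.4024 254.8107]
0 [ 7. 44. 46.] [[278.9696 262.9697]] [[315.4951 236.4151]]
0.3 [ 7. 48. 40.] [[280.6999 266.3839]] [[317.0268 239.6545]]
0.6 [ 7. 50. 33.] [[281.665  269.6744]] [[317.7837 242.826 ]]
0.8 [ 7. 50. 28.] [[281.8398 271.6464]] [[317.8241 244.7553]]
1.0 [ 7. 49. 24.] [[281.6336 273.3466]] [[317.493  246.4444]]
1.07 [ 7. 49. 22.] [[281.4734 273.8647]] [[317.2922 246.9662]]
1.15 [ 7. 48. 20.] [[281.2362 274.403 ]] [[317.0111 247.5132]]
```

```bash
python3 -m crank '[0,0,0.4,0,0,0,4.0, 0,0,0.8,0,0,0,4.0, 0,0,1.2,0,0,0,4.0, 0,0,1.5,0,0,0,4.0, 0,0,1.5,0,0,0,4.0]'; python3 st.py
cat > bail.py <<'E'
from h import *
S=r.read_camera("side")[...,::-1];cv2.imwrite("pics/last.png",S)
p=mask("side",S[...,::-1],"red",(240,220,340,300));print(len(p),p.min(0),p.max(0),p.mean(0))
q=mask("side",S[...,::-1],"blue",(240,220,300,290));print("cap",len(q),q.mean(0) if len(q) else "")
E
python3 bail.py
```

```text
clock: 7.0
eef_pos: [0.4535, 0.0465, -0.0137]
ee_rot: [0.001, 0.999, -0.037, -0.0]
wrist_force: [0.1, -3.3, 4.7]
gripper_width: 0.0397
gripper_force: 3.3
TCP in counter [[-74.2  19.8 -13.7]] yaw err 0.0024008625757997726 tilt [-0.0003 -0.0012 -1.    ] F [ 0.3939 -3.27    4.7269] w 0.03967800913988127 t 7.0
170 [282 244] [319 273] [300.5824 258.3882]
cap 27 [284.9259 245.7037]
```

```bash
python3 -m crank '[0,0,0.2,0,0,0,4.0, 0,0,0.4,0,0,0,4.0, 0,0,0.4,0,0,0,4.0]'; python3 st.py; python3 bail.py
python3 - <<'E'
import cv2,numpy as np
S=cv2.imread("pics/last.png")
b=cv2.resize(S[200:280,250:350],None,fx=7,fy=7,interpolation=cv2.INTER_CUBIC)
cv2.imwrite("pics/zoom8.png",(255*(b/255.)**.6).astype(np.uint8))
E
```

```text
clock: 7.35
eef_pos: [0.4535, 0.0459, -0.0172]
ee_rot: [0.001, 0.999, -0.037, -0.0]
wrist_force: [-0.6, -5.6, 6.1]
gripper_width: 0.0401
gripper_force: 4.8
TCP in counter [[-74.2  19.2 -17.2]] yaw err 0.0022800232090334493 tilt [-0.0004 -0.0023 -1.    ] F [-0.2187 -5.6414  6.0579] w 0.0400717893233888 t 7.35
179 [282 246] [319 274] [300.0503 259.9218]
cap 29 [284.8966 245.6207]
```

View pics/zoom8.png

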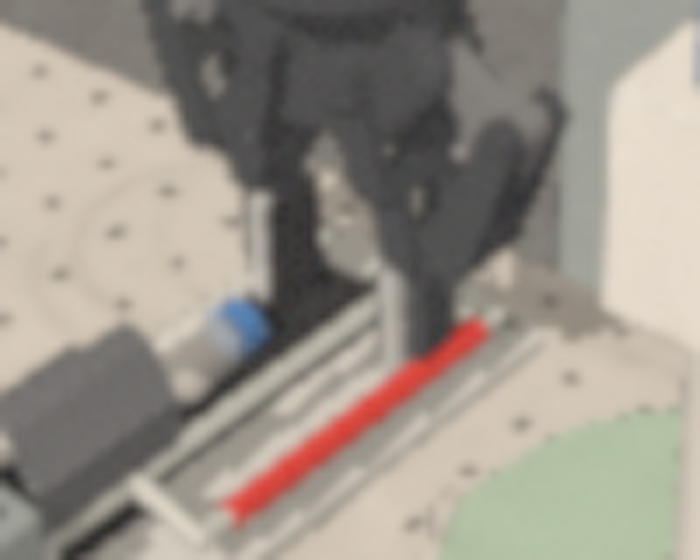

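The cover stands open at about 1.03 rad, with the vial at (215,350) and its blue cap at (240,325), and the right finger is behind the cap at (258,290). The left tip sits on the inner side of the bail at (405,365), so I'll spread it outward and press slightly deeper.

```bash
python3 -m crank '[0,-0.1,0.1,0,0,0,4.2, 0,-0.2,0.15,0,0,0,4.4, 0,-0.2,0.2,0,0,0,4.4, 0,-0.2,0.2,0,0,0,4.4]'; python3 st.py; python3 bail.py
```

```text
clock: 7.8
eef_pos: [0.4537, 0.0459, -0.0178]
ee_rot: [0.003, 0.999, -0.038, -0.001]
wrist_force: [-5.8, -10.0, 21.6]
gripper_width: 0.0429
gripper_force: 35.3
TCP in counter [[-74.   19.2 -17.8]] yaw err 0.0008847567995777517 tilt [-0.0013 -0.0055 -1.    ] F [ -4.9989 -10.451   21.6272] w 0.04292191968203224 t 7.8
171 [282 246] [319 274] [299.6316 260.2924]
cap 27 [284.9259 245.7037]
```

Opening the fingers pushed the left one sideways into the bail (35 N). I'll back off, spread them higher up, and press again.

```bash
python3 -m crank '[0,0.1,-0.2,0,0,0,4.0, 0,0.2,-0.8,0,0,0,4.0, 0,0.2,-1.4,0,0,0,4.0, 0,0.1,-2.2,0,0,0,4.0, 0,0,-3.2,0,0,0,4.3]'; python3 st.py; python3 bail.py;
```

```text
clock: 8.35
eef_pos: [0.4507, 0.0461, 0.0111]
ee_rot: [0.002, 0.999, -0.038, -0.003]
wrist_force: [0.3, -0.3, -0.6]
gripper_width: 0.0429
gripper_force: 0.0
TCP in counter [[-77.   19.2  11.1]] yaw err 0.0009027173253770421 tilt [-0.0057 -0.0035 -1.    ] F [ 0.3173 -0.2701 -0.5844] w 0.042884692366150806 t 8.35
185 [280 236] [317 265] [298.2432 250.7405]
cap 30 [284.8667 245.7333]
```

```bash
python3 -m crank '[0,0,0,0,0,0,4.3, 0,0,0,0,0,0,4.3]'; python3 st.py; python3 bail.py;
```

```text
clock: 8.6
eef_pos: [0.4532, 0.0509, 0.0123]
ee_rot: [-0.0, 0.999, -0.036, -0.0]
wrist_force: [-0.1, -0.8, 0.6]
gripper_width: 0.0427
gripper_force: 0.0
TCP in counter [[-74.9  24.1  12.3]] yaw err 0.004553540638703016 tilt [-0.0006  0.0009 -1.    ] F [ 0.0036 -0.7788  0.5703] w 0.042654269970445295 t 8.6
148 [279 241] [309 264] [293.6622 252.3986]
cap 30 [284.9333 245.5333]
```

```bash
python3 -m crank '[0,0,-0.5,0,0,0,4.5, 0,0.35,-0.5,0,0,0,4.5, 0,0.35,-0.5,0,0,0,4.5]'; python3 st.py;  python3 -m crank '[0,0,0.5,0,0,0,4.5, 0,-0.1,1,0,0,0,4.5, 0,-0.2,1.5,0,0,0,4.5, 0,-0.25,2,0,0,0,4.5, 0,-0.25,2,0,0,0,4.5]'; python3 st.py; python3 bail.py
```

```text
clock: 8.95
eef_pos: [0.4535, 0.0459, 0.0178]
ee_rot: [0.0, 0.999, -0.037, 0.0]
wrist_force: [-0.7, 0.7, -0.0]
gripper_width: 0.0448
gripper_force: 0.0
TCP in counter [[-74.2  19.1  17.8]] yaw err 0.002891238122851192 tilt [ 0.0002 -0.0003 -1.    ] F [-0.7155  0.6381 -0.0353] w 0.04484372060056451 t 8.95
clock: 9.45
eef_pos: [0.4544, 0.0506, -0.0022]
ee_rot: [-0.001, 0.999, -0.036, 0.001]
wrist_force: [0.3, 1.8, 4.1]
gripper_width: 0.0451
gripper_force: 2.0
TCP in counter [[-73.6  24.   -2.2]] yaw err 0.00455268316939883 tilt [ 0.0015  0.002  -1.    ] F [0.1349 1.7684 4.1189] w 0.04514567663293557 t 9.45
168 [282 242] [319 270] [298.8333 257.2619]
cap 29 [284.8621 245.5862]
```

```bash
python3 -m crank '[0,0,0.4,0,0,0,4.5, 0,0,0.8,0,0,0,4.5, 0,0,1.1,0,0,0,4.5, 0,0,1.1,0,0,0,4.5]'; python3 st.py; python3 bail.py
```

```text
clock: 9.9
eef_pos: [0.454, 0.0488, -0.0133]
ee_rot: [-0.0, 0.999, -0.037, 0.0]
wrist_force: [1.2, 2.4, 4.6]
gripper_width: 0.0451
gripper_force: 1.9
TCP in counter [[-73.9  22.1 -13.3]] yaw err 0.0032669183435824617 tilt [ 0.0008  0.0002 -1.    ] F [1.0206 2.4913 4.6222] w 0.045063901658336965 t 9.9
165 [282 246] [318 274] [299.1273 261.1333]
cap 30 [284.9333 245.5333]
```

```bash
cat > ang.py <<'E'
from h import *
def row(im,c):
    p=mask("side",im,"red",(240,220,340,300));p=p[(p[:,0]>=283)&(p[:,0]<=296)]
    vx,vy,x,y=cv2.fitLine(p.astype(np.float32),cv2.DIST_L2,0,.01,.01).ravel();return y+(c-x)*vy/vx
A=np.linspace(0,1.2,121)
def pr(a):
    t=np.arctan2(16,18)-a;q=[26+24*np.cos(t),30+24*np.sin(t)]
    P=proj("side",np.r_[toW([7]+q),toW([-95]+q)]);return np.interp(289,P[:,0],P[:,1])
s=row(r.read_camera("side"),289.)-row(cv2.imread("pics/side0.png")[...,::-1],289.)
print("cover angle",A[np.argmin([abs(pr(a)-pr(0)-s) for a in A])],"shift",s)
E
python3 -m crank '[0.3,0,0.07,0,0,0,4.5, 0.6,0,0.07,0,0,0,4.5, 0.6,0,0.07,0,0,0,4.5]'; python3 st.py; python3 ang.py;python3 bail.py
```

```text
clock: 10.25
eef_pos: [0.4583, 0.0473, -0.0145]
ee_rot: [0.001, 0.999, -0.037, -0.002]
wrist_force: [-2.4, 0.4, 4.9]
gripper_width: 0.0451
gripper_force: 2.4
TCP in counter [[-69.5  21.  -14.5]] yaw err 0.0030775448354716517 tilt [-0.0032 -0.0013 -1.    ] F [-2.4386  0.2453  4.8606] w 0.04514481284164166 t 10.25
cover angle 1.1500000000000001 shift 12.904572
171 [282 247] [318 275] [298.9708 261.4269]
cap 28 [284.8214 245.6786]
```

```bash
python3 -m crank '[0.3,0,0,0,0,0,4.5, 0.6,0,0,0,0,0,4.5, 0.9,0,0,0,0,0,4.5, 1.2,0,0,0,0,0,4.5, 1.5,0,0,0,0,0,4.5]'; python3 st.py; python3 ang.py;python3 bail.py
```

```text
clock: 10.85
eef_pos: [0.4746, 0.0471, -0.0141]
ee_rot: [0.0, 0.999, -0.037, -0.0]
wrist_force: [-3.8, -0.4, 4.5]
gripper_width: 0.045
gripper_force: 2.3
TCP in counter [[-53.2  22.  -14.1]] yaw err 0.0032433726546363395 tilt [-0.0004 -0.0002 -1.    ] F [-3.7055 -0.7339  4.4636] w 0.04499372550638249 t 10.85
cover angle 1.1500000000000001 shift 12.904572
169 [282 247] [318 275] [299.2663 261.1953]
cap 30 [281.8 247.9]
```

```bash
python3 -m crank '[0.4,0,0,0,0,0,4.5, 0.8,0,0,0,0,0,4.5, 1.2,0,0,0,0,0,4.5, 1.6,0,0,0,0,0,4.5, 2.0,0,0,0,0,0,4.5]'; python3 st.py; python3 ang.py;python3 bail.py
```

```text
clock: 11.45
eef_pos: [0.4948, 0.0457, -0.014]
ee_rot: [0.0, 0.999, -0.037, -0.0]
wrist_force: [-3.8, 0.2, 3.6]
gripper_width: 0.0451
gripper_force: 2.3
TCP in counter [[-33.   22.2 -14. ]] yaw err 0.003268175862102138 tilt [-0. -0. -1.] F [-3.8178 -0.0733  3.5972] w 0.045051834533230944 t 11.45
cover angle 1.18 shift 12.980255
164 [282 247] [318 275] [299.7134 260.8659]
cap 12 [275.4167 252.5833]
```

```bash
python3 -m crank '[0.4,0,0,0,0,0,4.5, 0.8,0,0,0,0,0,4.5, 1.2,0,0,0,0,0,4.5, 1.5,0,0,0,0,0,4.5, 1.5,0,0,0,0,0,4.5]'; python3 st.py; python3 ang.py;python3 bail.py
```

```text
clock: 12.05
eef_pos: [0.5103, 0.0446, -0.0139]
ee_rot: [-0.0, 0.999, -0.037, 0.001]
wrist_force: [-1.0, 0.0, 3.9]
gripper_width: 0.045
gripper_force: 2.2
TCP in counter [[-17.4  22.3 -13.9]] yaw err 0.003097739146516204 tilt [ 0.0011  0.0002 -1.    ] F [-1.0374 -0.0608  3.8774] w 0.04498744027483228 t 12.05
cover angle 1.2 shift 13.322937
162 [282 246] [318 275] [300.8025 260.0185]
cap 0
```

```bash
python3 -m crank '[0.25,0,0,0,0,0,4.5, 0.5,0,0,0,0,0,4.5, 0.75,0,0,0,0,0,4.5, 0.9,0,0,0,0,0,4.5, 0.9,0,0,0,0,0,4.5]'; python3 st.py;  python3 -m crank '[0.1,0,0,0,0,0,4.5, 0.2,0,0,0,0,0,4.5, 0.2,0,0,0,0,0,4.5, 0.2,0,0,0,0,0,4.5]'; python3 st.py; python3 ang.py
```

```text
clock: 12.65
eef_pos: [0.5188, 0.044, -0.014]
ee_rot: [-0.0, 0.999, -0.037, 0.0]
wrist_force: [-2.2, 0.0, 4.2]
gripper_width: 0.0449
gripper_force: 2.3
TCP in counter [[ -9.   22.3 -14. ]] yaw err 0.003303021588096644 tilt [ 0.0003  0.     -1.    ] F [-2.175  -0.1191  4.189 ] w 0.04485253074828747 t 12.65
clock: 13.05
eef_pos: [0.5205, 0.0438, -0.014]
ee_rot: [0.0, 0.999, -0.037, 0.0]
wrist_force: [-2.4, -0.6, 4.8]
gripper_width: 0.0449
gripper_force: 2.2
TCP in counter [[ -7.2  22.3 -14. ]] yaw err 0.0032683083504334853 tilt [ 0.0002 -0.     -1.    ] F [-2.3794 -0.7714  4.8154] w 0.044932797423655566 t 13.05
cover angle 1.2 shift 13.450104
```

```bash
python3 -m crank '[0.06,0,0,0,0,0,4.5, 0.12,0,0,0,0,0,4.5, 0.12,0,0,0,0,0,4.5, 0.12,0,0,0,0,0,4.5]'; python3 st.py; python3 ang.py
```

```text
clock: 13.5
eef_pos: [0.5216, 0.0438, -0.014]
ee_rot: [0.0, 0.999, -0.037, -0.0]
wrist_force: [-3.2, 0.8, 4.3]
gripper_width: 0.0451
gripper_force: 2.3
TCP in counter [[ -6.1  22.3 -14. ]] yaw err 0.003339517126263375 tilt [-0.     -0.0001 -1.    ] F [-3.2816  0.5396  4.2928] w 0.045112046506020645 t 13.5
cover angle 1.2 shift 13.488159
```

```bash
python3 -m crank '[-0.8,0,0,0,0,0,4.5, -1.8,0,0,0,0,0,4.5, -2.8,0,0,0,0,0,4.5, -3.5,0,0,0,0,0,4.5, -3.5,0,0,0,0,0,4.5]'; python3 st.py; python3 ang.py; python3 bail.py; python3 -m crank '[0,0,-0.8,0,0,0,4.5, 0,0,-1.6,0,0,0,4.5, 0,0,-2.4,0,0,0,4.5, 0,0,-3.4,0,0,0,4.5, 0,0,-5,0,0,0,4.5]';python3 -m crank '[0,0,-3,0,0,0,4.5, 0,0,-6,0,0,0,4.5, 0,0,-6,0,0,0,4.5, 0,0,-6,0,0,0,4.5]'; python3 st.py; python3 ang.py; python3 bail.py
```

```text
clock: 14.05
eef_pos: [0.4853, 0.0462, -0.0139]
ee_rot: [0.0, 0.999, -0.036, -0.0]
wrist_force: [1.2, 1.1, 5.3]
gripper_width: 0.0449
gripper_force: 2.3
TCP in counter [[-42.5  22.  -13.9]] yaw err 0.003622969745598531 tilt [-0.0008 -0.0009 -1.    ] F [1.133  1.2186 5.2556] w 0.04488319059007435 t 14.05
cover angle 1.1500000000000001 shift 12.881256
166 [282 247] [318 275] [299.3735 261.1205]
cap 0 
clock: 14.65
eef_pos: [0.4857, 0.0463, 0.0361]
ee_rot: [-0.0, 0.999, -0.037, -0.001]
wrist_force: [0.5, 0.1, 0.3]
gripper_width: 0.0447
gripper_force: 0.0
clock: 15.05
eef_pos: [0.4871, 0.0462, 0.0968]
ee_rot: [0.0, 0.999, -0.037, 0.001]
wrist_force: [-0.4, -0.1, 0.2]
gripper_width: 0.045
gripper_force: 0.0
TCP in counter [[-40.7  22.1  96.8]] yaw err 0.0032304058714931194 tilt [ 0.0016 -0.0007 -1.    ] F [-0.345  -0.0948  0.1745] w 0.04499600604537002 t 15.05
cover angle 0.0 shift -0.038604736
189 [279 235] [317 264] [297.7989 249.3651]
cap 0
```

The cover reads shut, with the bail's pixels the same as at the start. I'll take one last picture to confirm.

```bash
python3 -m crank '[0,0,-4,0,0,0,4.5, -1,0,-8,0,0,0,4.5, -1,0,-8,0,0,0,4.5]'; python3 - <<'E'
from h import *
S=r.read_camera("side")[...,::-1];o=cv2.imread("pics/side0.png")
a=[cv2.resize(i[210:300,230:330],None,fx=4,fy=4,interpolation=cv2.INTER_CUBIC) for i in(o,S)]
cv2.imwrite("pics/zoom9.png",np.hstack(a))
E
```

```text
clock: 15.45
eef_pos: [0.4787, 0.0477, 0.1799]
ee_rot: [0.0, 0.999, -0.036, 0.003]
wrist_force: [0.1, 0.3, -0.1]
gripper_width: 0.0447
gripper_force: 0.0
```

View pics/zoom9.png

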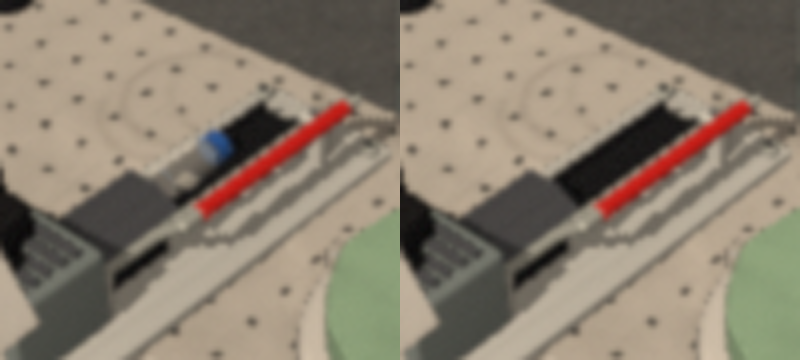

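On the left (before), the vial lies in the trough with its blue cap at (215,147). On the right (now), the trough is empty, and the cover at (525,205) and bail at (675,160) are back in the shut position.

```bash
python3 -c "
from workcell import r
print(r.close_job())"
```

```text
the job is handed in; nothing more can be done
None
```

The vial is in the counting chamber and the last picture shows the cover shut over it; I handed the job in at about 15.5 s, after one slipped press on the bail (21.6 N at the wrist) that I redid before pushing the vial.

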